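# Find the cleared filter well and press the fresh cartridge home

### The arm

A 6-joint arm with a two-finger parallel gripper is mounted at the origin on the work surface. World frame = base frame: x ahead of the robot, y to its left, z up, the work surface at z = 0. Lengths are in m, angles in rad, forces in N, time in s.
With the tool pointing down it reaches from about 0.25 to 0.775 m from the base axis. Payload 4 kg.
Tool frame: the origin (TCP) lies at the very end of the fingers, on their centre line; the grasp point (between the pads) lies 19 mm behind it (bot.pinch_z is the distance from the TCP to the grasp point, in m); z points along the fingers, y is the line along which they close (so a half turn about z gives the same grasp; the last joint's range is limited). The gripper opens to 94 mm and grips with 3 to 60 N. Pads are 16 mm wide; open, the fingers measure 119 mm over their backs; the gripper's body (75 mm by 177 mm) begins 78 mm behind the grasp point.
Start: joints at [1.01, 0.087, 1.371, -0, 1.684, -0.103], TCP at [0.243, 0.493, 0.206] pointing down, gripper open.
Joint ranges: [-3.1, 3.1], [-0.76, 2.03], [0.27, 2.55], [-1.08, 4.22], [0.17, 2.65], [-2.57, 2.57]. Speed limits (rad/s): [2.79, 2.79, 3.14, 3.14, 3.14, 3.14].

### API

Orientations are given as a unit quaternion [w, x, y, z].
In Python, from cell import readout, capture, camera_params, bot gives the robot as it stands.
- The arm moves only by the shell command python3 -m handwheel 'ROWS' [FORCE]. ROWS is JSON, a list of rows, each an object of numbers: "tx", "ty", "tz": the shift along the world's x, y, z normalised to -1 to 1, where 1 is 2.5 cm; "rx", "ry", "rz": the turn, a rotation vector about the world's x, y, z normalised to -1 to 1, where 1 is 6 degrees; "hand": the opening, from 0 (shut) to 1 (fully open). A call has 1 to 12 rows; each row shifts and turns the commanded pose from where the row before left it; what a row does not reach is not made up. A row lasts 1/10 s, in which the tool goes at most 50 mm and 8.59 degrees, less where a joint would pass 70% of its speed; a pose out of reach is approached as far as the arm can. A call with a number of a shift or a turn outside -1 to 1 is refused whole. A call with a gripper value outside its range is refused whole. The fingers move at their own pace and stop on an object; FORCE is the grip in N (left out, the last holds). Time passes only in rows, so rows that do not move let the fingers close. It gives the time, the measured TCP pose, the force, the opening and the grip force at its end, in the units of the state.
- readout.get_state(): the state, without advancing time (a new reading comes with each control period).
- capture(name): name is "scene" or "top"; returns (picture, depth): 400x640x3 uint8, red, green, blue; 400x640 float32, m along the optical axis (not along the pixel's ray), 0 where there is no reading.
- camera_params(name): a dict with "camera_matrix" (3x3 intrinsics, pixels), "rvec" (rotation vector, rad) and "tvec" (3), from world to camera coordinates, as OpenCV has them. Camera axes: x right, y down, z forward; pixel columns grow to the right and rows downward; lengths in m; the calibration is good to about 2 mm. A picture is of the moment at which its call begins. camera_params takes no time and is no camera call.
- bot.close_job(): hands the job in; it is judged then, once.
The state is a dict: "time": time; "joint_positions": joint angles; "qd": joint speeds; "effort": joint torques, N m; "position": TCP position; "ee_rot": TCP orientation; "force": force on the tool from outside, world axes, zero at the start; "ft_torque": the same for the moment, N m; "gripper_width": opening from 0.0 (shut) to 1.0 (fully open); "finger_force": force on a finger pad.
Only numpy, scipy, OpenCV 4.12 (cv2) and the standard library are available. Lean on these libraries where they do the work, as an engineer would, in place of code of your own. Each camera call takes 0.05 s, during which the arm holds its last target. There are 200 camera calls.

### The job

Put the fresh filter cartridge into the water-filter station. Two of its three wells still have an old spent puck at the bottom, so feel gently down each well with the cartridge until you find the empty one, and press the cartridge fully home there, past the sprung nub, its flange flat on the station's top; then let go. Never force the station, least of all on a leftover puck, and leave the other things on the counter alone.

Things in the scene. Friction and masses are not known exactly. Their poses are not given: they have to be found in the camera images.
- cartridge_head (a point): centre of the grip head of the fresh filter cartridge: loose, white plastic, round, 120 g, standing upright on the counter. From the foot up: body 32 mm across, 50 mm long, 3 mm bevel at the foot; flange 44 mm across, 4 mm thick; grip head 26 mm across, 32 mm tall. This point is on its axis 70 mm above the foot, half-way up the head; z up along the axis.
- cartridge_flange (a point): point on the cartridge's axis at the underside of its flange: 50 mm above its foot, 20 mm below cartridge_head. Home, it lies level with the well's rim and the foot is 2 mm clear of the well's floor. Over a leftover puck the cartridge stops firmly with it 14 mm above the rim.
- station: water-filter station: fixed white block 85 x 215 x 60 mm (x, y, z), a grey strip 18 mm wide and 45 mm tall along its +x side, three identical round wells in its top in a row along its y, 65 mm apart. Two of the wells, not always the same, have an old white puck at the bottom, 31 mm across, 16 mm thick, its top 36 mm below the rim. Origin under the block's centre.
- station_hole0 (a point): centre of the mouth of the first well (-y end), level with the block's top, z up. Each well: 34 mm across, 2 mm bevel at the mouth, flat floor 52 mm below the rim. A sprung nub in its +x wall, 20 mm below the rim, resists the foot with about 2 to 4 N as it passes, then drags on the body; its own weight does not take the cartridge past.
- station_hole1 (a point): centre of the mouth of the middle well, level with the block's top; z up
- station_hole2 (a point): centre of the mouth of the third well (+y end), level with the block's top; z up
- mug: white ceramic mug, 76 mm across, 90 mm tall, with a handle; origin at the centre of its underside. A bystander.
- jar: glass jar with a steel lid, 64 mm across, 90 mm tall; origin under its centre. A bystander.
- tin: steel tin, 72 mm across, 100 mm tall; origin under its centre. A bystander.
- soap: clear dish-soap bottle, 60 mm across, 190 mm tall; origin under its centre. A bystander.
- plantpot: small white pot with a succulent, 64 mm across, about 70 mm tall; origin under its centre. A bystander.
- spoon: steel spoon lying flat, 160 mm long. A bystander.

How it is judged:
At the end, for the whole second after the job is handed in: The cartridge stands upright (within 0.06 rad) in one of the wells, pressed fully home: the underside of its flange is within 2 mm of the rim and its axis within 3 mm of the well's axis, which is possible only in the empty well (((z of cartridge_flange in the frame of station_hole0 below 0.002 m and horizontal distance between cartridge_flange and station_hole0 below 0.003 m) or (z of cartridge_flange in the frame of station_hole1 below 0.002 m and horizontal distance between cartridge_flange and station_hole1 below 0.003 m) or (z of cartridge_flange in the frame of station_hole2 below 0.002 m and horizontal distance between cartridge_flange and station_hole2 below 0.003 m)) and angle between cartridge_flange's own z axis and vertical below 0.06 rad); the robot touches nothing.
It fails at once if the station is pressed hard: all contact forces on it (from the cartridge, pucks and robot) add up to more than 80 N (contact force between station and anything else above 80 N).
It fails at once if a bystander is moved by more than 30 mm (distance of any of mug, jar, tin, soap, plantpot, spoon from where it was at the start of the episode above 0.03 m).
It also fails if it takes over 58 s, if anything falls off the work surface, if the arm or the gripper's body presses on something with over 40 N, if the wrist force passes 120 N, or if a joint passes its speed limit or range.

## Working session

There is one attempt and no reset: what is moved stays moved. The work goes in short steps, Python scripts to look and compute and a shell command to move; the robot and the scene stay as the last step left them, time stands still between calls to the robot, and variables do not carry over. Pictures are saved under pics/ and viewed, at most 10 in all, crops included, and the job is handed in when it is done.

```bash
mkdir -p pics; cat > h.py <<'E'
import numpy as np,cv2
from cell import readout,capture,camera_params,bot
def cam(n):
    p=camera_params(n);K=np.array(p["camera_matrix"],float);R=cv2.Rodrigues(np.array(p["rvec"],float))[0];t=np.array(p["tvec"],float).ravel();return K,R,t
def ray(n,u,v,z):
    K,R,t=cam(n);d=R.T@np.linalg.inv(K)@np.array([u,v,1.]);c=-R.T@t
    return c+d*(z-c[2])/d[2]
def cloud(n,depth):
    K,R,t=cam(n);v,u=np.mgrid[:400,:640];P=np.stack([u,v,np.ones_like(u)],-1)@np.linalg.inv(K).T*depth[...,None]
    return (P-t)@R
E
python3 - <<'E'
from h import *
for n in("top","scene"):
    i,d=capture(n);np.savez(f"pics/{n}0.npz",i=i,d=d);cv2.imwrite(f"pics/{n}0.png",i[...,::-1]);K,R,t=cam(n);print(n,-R.T@t,K[0,0],R[2])
s=readout.get_state();print(s["time"],s["position"],s["ee_rot"],s["force"],s["gripper_width"])
E
```

```text
top [ 0.33352868 -0.01618981  1.27083688] 448.72491586249265 [ 0.20945407  0.01392816 -0.97771928]
scene [1.20612795 0.12986925 0.71820187] 381.03991734446447 [-0.6905965  -0.15096826 -0.70730832]
0.1 [0.24283423 0.49293176 0.20442836] [-3.05864547e-04  2.26906960e-01  9.73915931e-01 -9.47742398e-04] [-0.78980296 -0.02652176  0.56096485] 1.000601171661764
```

View pics/top0.png

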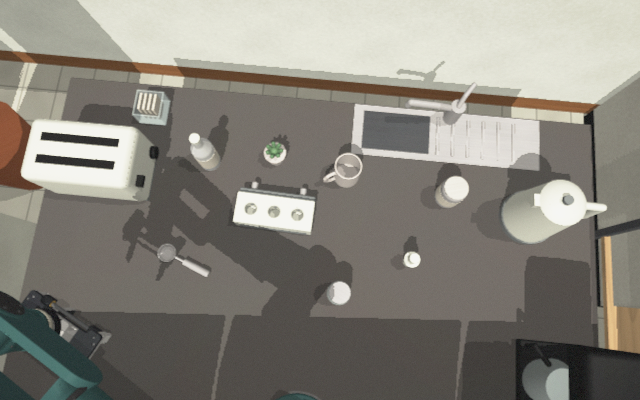

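View pics/scene0.png

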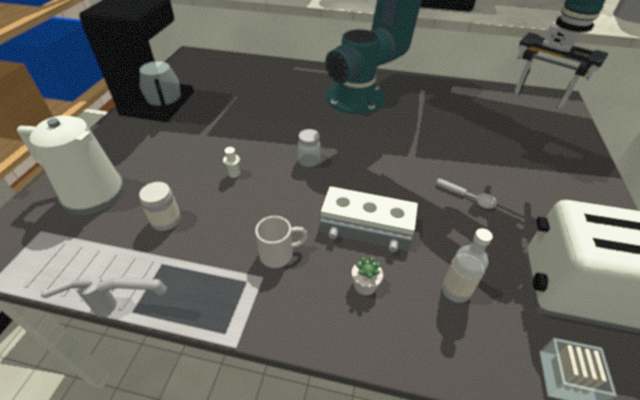

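The top view shows the cartridge at about (412,260) and the station's three wells at about (251,209), (274,212) and (297,215). In the scene view the cartridge is at (231,163) and the wells at (343,202), (370,208) and (397,213). The mug, at (347,170) in the top view, and the plant are beyond the station.

```bash
python3 - <<'E'
from h import *
out=[]
for n,(x0,y0,x1,y1) in(("top",(225,180,325,240)),("scene",(315,180,425,245))):
    z=np.load(f"pics/{n}0.npz");i,d=z["i"],z["d"];P=cloud(n,d)
    g=cv2.cvtColor(i,cv2.COLOR_RGB2GRAY)
    # station block top: white mask, enclosed dark contours = wells
    m=np.zeros_like(g);m[y0:y1,x0:x1]=(g[y0:y1,x0:x1]>185)*255
    cs,h=cv2.findContours(m,cv2.RETR_CCOMP,cv2.CHAIN_APPROX_NONE)
    for c,hh in zip(cs,h[0]):
        if hh[3]<0 and cv2.contourArea(c)>500:
            r=cv2.minAreaRect(c);print(n,"block",r,[np.round(ray(n,*p,.06)[:2],4) for p in cv2.boxPoints(r)])
        if hh[3]>=0 and cv2.contourArea(c)>20:
            (u,v),ax,_=cv2.fitEllipse(c);print(n,"well",round(u,1),round(v,1),np.round(ax,1),np.round(ray(n,u,v,.06),4))
    # cartridge by depth cloud
    c=(412,260) if n=="top" else (231,163)
    s=np.s_[c[1]-18:c[1]+18,c[0]-18:c[0]+18]
    Q=P[s];gg=g[s]
    k=(Q[...,2]>.04)&(d[s]>0);q=Q[k];print(n,"cart",k.sum(),"zmax",q[:,2].max())
    for lo,hi in((.04,.06),(.06,.08),(.08,.1)):
        w=q[(q[:,2]>lo)&(q[:,2]<hi)];print(lo,len(w),w.mean(0) if len(w) else 0, (w.min(0),w.max(0)) if len(w) else 0)
    cv2.imwrite(f"pics/{n}c.png",np.hstack([cv2.resize(i[y0:y1,x0:x1],(400,300),interpolation=2),cv2.resize(i[c[1]-22:c[1]+22,c[0]-22:c[0]+22],(300,300),interpolation=2)])[...,::-1])
a=cv2.imread("pics/topc.png");b=cv2.imread("pics/scenec.png");cv2.imwrite("pics/c0.png",np.vstack([a,b]))
E
```

```text
top block ((273.54998779296875, 211.65000915527344), (78.77169036865234, 32.80975341796875), 8.130101203918457) [array([0.534 , 0.2286]), array([0.6264, 0.2281]), array([0.6157, 0.0091]), array([0.5239, 0.0129])]
top well 299.9 216.0 [5.1 8.2] [0.5696 0.0459 0.06  ]
top well 293.2 212.7 [4.  8.2] [0.577  0.0653 0.06  ]
top well 273.7 210.9 [10.9 12.6] [0.5768 0.1193 0.06  ]
top well 248.4 207.1 [ 7.4 12.6] [0.5808 0.19   0.06  ]
top cart 202 zmax 0.09095895026218534
0.04 110 [ 0.47839297 -0.26260265  0.05448175] (array([ 0.45930394, -0.28837964,  0.05001609]), array([ 0.50121738, -0.24574386,  0.05971453]))
0.06 14 [ 0.47516906 -0.25924545  0.07079738] (array([ 0.4683602 , -0.27033246,  0.06192475]), array([ 0.49074545, -0.25283388,  0.07838858]))
0.08 78 [ 0.48086773 -0.2657214   0.08639866] (array([ 0.46956489, -0.27774078,  0.0810696 ]), array([ 0.49225587, -0.25408529,  0.09095895]))
scene block ((369.84613037109375, 207.26922607421875), (94.72408294677734, 27.26013946533203), 11.309932708740234) [array([0.6168, 0.0111]), array([0.5253, 0.0046]), array([0.5367, 0.2342]), array([0.6237, 0.2256])]
scene well 396.9 212.5 [10.8 14.6] [0.5793 0.1849 0.06  ]
scene well 369.3 207.0 [10.3 15. ] [0.5765 0.12   0.06  ]
scene well 342.5 201.9 [10.3 14.5] [0.5747 0.0551 0.06  ]
scene cart 227 zmax 0.08776804419956058
0.04 110 [ 0.48996704 -0.26385934  0.05217065] (array([ 0.45834585, -0.28805896,  0.04004217]), array([ 0.50437556, -0.24558418,  0.05969908]))
0.06 58 [ 0.49035131 -0.26273415  0.07014826] (array([ 0.47562764, -0.27699757,  0.06001991]), array([ 0.49716935, -0.25435105,  0.07972601]))
0.08 59 [ 0.48485232 -0.26652903  0.08483364] (array([ 0.47213214, -0.28077553,  0.08039783]), array([ 0.49601847, -0.25537921,  0.08776804]))
```

View pics/c0.png

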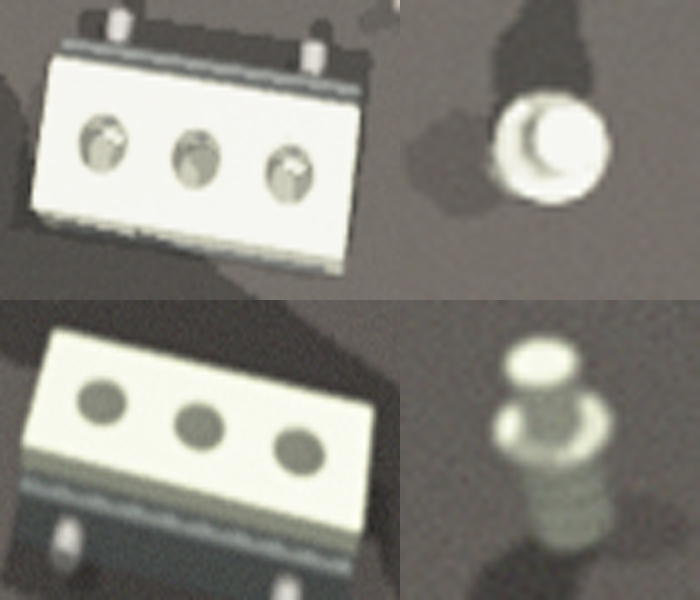

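The middle well lacks the bright patch seen at the bottom of the outer two, so I'll feel it first. I estimate hole1 at (0.576, 0.120) and the cartridge at (0.482, -0.266).

```bash
R='x'; python3 -m handwheel '[{"tx":0.3,"ty":-1,"hand":1},{"tx":0.3,"ty":-1,"hand":1},{"tx":0.3,"ty":-1,"hand":1},{"tx":0.3,"ty":-1,"hand":1},{"tx":0.3,"ty":-1,"hand":1},{"tx":0.3,"ty":-1,"hand":1},{"tx":0.3,"ty":-1,"hand":1},{"tx":0.3,"ty":-1,"hand":1},{"tx":0.3,"ty":-1,"hand":1},{"tx":0.3,"ty":-1,"hand":1},{"tx":0.3,"ty":-1,"hand":1},{"tx":0.3,"ty":-1,"hand":1}]' 30
python3 -m handwheel '[{"tx":0.3,"ty":-1,"hand":1},{"tx":0.3,"ty":-1,"hand":1},{"tx":0.3,"ty":-1,"hand":1},{"tx":0.3,"ty":-1,"hand":1},{"tx":0.3,"ty":-1,"hand":1},{"tx":0.3,"ty":-1,"hand":1},{"tx":0.3,"ty":-1,"hand":1},{"tx":0.3,"ty":-1,"hand":1},{"tx":0.3,"ty":-1,"hand":1},{"tx":0.3,"ty":-1,"hand":1},{"tx":0.3,"ty":-1,"hand":1},{"tx":0.3,"ty":-1,"hand":1}]'
python3 -m handwheel '[{"tx":0.3,"ty":-1,"hand":1},{"tx":0.3,"ty":-1,"hand":1},{"tx":0.3,"ty":-1,"hand":1},{"tx":0.3,"ty":-0.8,"hand":1},{"tx":0.3,"ty":-0.5,"hand":1},{"hand":1},{"hand":1}]'
```

```text
invalid input
invalid input
invalid input
```

```bash
python3 -m handwheel '[{"tx":0.3,"ty":-1,"tz":0,"rx":0,"ry":0,"rz":0,"hand":1}]' 30; python3 -m handwheel --help | head -30
```

```text
time: 0.2
position: [0.2498, 0.4693, 0.2041]
ee_rot: [-0.001, 0.226, 0.974, -0.001]
force: [1.5, -0.4, 0.2]
gripper_width: 1.003
finger_force: 0.0invalid input: not JSON, or not a number
```

All seven keys are needed in every row.

```bash
python3 -m handwheel '[{"tx":0.3,"ty":-1,"tz":0,"rx":0,"ry":0,"rz":0,"hand":1},{"tx":0.3,"ty":-1,"tz":0,"rx":0,"ry":0,"rz":0,"hand":1},{"tx":0.3,"ty":-1,"tz":0,"rx":0,"ry":0,"rz":0,"hand":1},{"tx":0.3,"ty":-1,"tz":0,"rx":0,"ry":0,"rz":0,"hand":1},{"tx":0.3,"ty":-1,"tz":0,"rx":0,"ry":0,"rz":0,"hand":1},{"tx":0.3,"ty":-1,"tz":0,"rx":0,"ry":0,"rz":0,"hand":1},{"tx":0.3,"ty":-1,"tz":0,"rx":0,"ry":0,"rz":0,"hand":1},{"tx":0.3,"ty":-1,"tz":0,"rx":0,"ry":0,"rz":0,"hand":1},{"tx":0.3,"ty":-1,"tz":0,"rx":0,"ry":0,"rz":0,"hand":1},{"tx":0.3,"ty":-1,"tz":0,"rx":0,"ry":0,"rz":0,"hand":1},{"tx":0.3,"ty":-1,"tz":0,"rx":0,"ry":0,"rz":0,"hand":1},{"tx":0.3,"ty":-1,"tz":0,"rx":0,"ry":0,"rz":0,"hand":1}]'
python3 -m handwheel '[{"tx":0.3,"ty":-1,"tz":0,"rx":0,"ry":0,"rz":0,"hand":1},{"tx":0.3,"ty":-1,"tz":0,"rx":0,"ry":0,"rz":0,"hand":1},{"tx":0.3,"ty":-1,"tz":0,"rx":0,"ry":0,"rz":0,"hand":1},{"tx":0.3,"ty":-1,"tz":0,"rx":0,"ry":0,"rz":0,"hand":1},{"tx":0.3,"ty":-1,"tz":0,"rx":0,"ry":0,"rz":0,"hand":1},{"tx":0.3,"ty":-1,"tz":0,"rx":0,"ry":0,"rz":0,"hand":1},{"tx":0.3,"ty":-1,"tz":0,"rx":0,"ry":0,"rz":0,"hand":1},{"tx":0.3,"ty":-1,"tz":0,"rx":0,"ry":0,"rz":0,"hand":1},{"tx":0.3,"ty":-1,"tz":0,"rx":0,"ry":0,"rz":0,"hand":1},{"tx":0.3,"ty":-1,"tz":0,"rx":0,"ry":0,"rz":0,"hand":1},{"tx":0.3,"ty":-1,"tz":0,"rx":0,"ry":0,"rz":0,"hand":1},{"tx":0.3,"ty":-1,"tz":0,"rx":0,"ry":0,"rz":0,"hand":1}]'
python3 -m handwheel '[{"tx":0.3,"ty":-1,"tz":0,"rx":0,"ry":0,"rz":0,"hand":1},{"tx":0.3,"ty":-1,"tz":0,"rx":0,"ry":0,"rz":0,"hand":1},{"tx":0.3,"ty":-1,"tz":0,"rx":0,"ry":0,"rz":0,"hand":1},{"tx":0.3,"ty":-1,"tz":0,"rx":0,"ry":0,"rz":0,"hand":1},{"tx":0.3,"ty":-0.7,"tz":0,"rx":0,"ry":0,"rz":0,"hand":1},{"tx":0.3,"ty":-0.5,"tz":0,"rx":0,"ry":0,"rz":0,"hand":1},{"tx":0,"ty":0,"tz":0,"rx":0,"ry":0,"rz":0,"hand":1},{"tx":0,"ty":0,"tz":0,"rx":0,"ry":0,"rz":0,"hand":1}]'
```

```text
time: 1.4
position: [0.3404, 0.1673, 0.2051]
ee_rot: [-0.0, 0.227, 0.974, -0.0]
force: [0.2, 0.2, -1.0]
gripper_width: 1.003
finger_force: 0.0
time: 2.6
position: [0.4305, -0.1326, 0.205]
ee_rot: [-0.0, 0.227, 0.974, 0.0]
force: [-1.1, 0.9, 0.9]
gripper_width: 1.0
finger_force: 0.0
time: 3.4
position: [0.4754, -0.2611, 0.2051]
ee_rot: [-0.001, 0.227, 0.974, 0.0]
force: [0.1, 0.4, -0.7]
gripper_width: 1.001
finger_force: 0.0
```

```bash
python3 -m handwheel '[{"tx":0.26,"ty":-0.2,"tz":-1,"rx":0,"ry":0,"rz":0,"hand":1},{"tx":0,"ty":0,"tz":-1,"rx":0,"ry":0,"rz":0,"hand":1},{"tx":0,"ty":0,"tz":-1,"rx":0,"ry":0,"rz":0,"hand":1},{"tx":0,"ty":0,"tz":-1,"rx":0,"ry":0,"rz":0,"hand":1},{"tx":0,"ty":0,"tz":-1,"rx":0,"ry":0,"rz":0,"hand":1},{"tx":0,"ty":0,"tz":-0.84,"rx":0,"ry":0,"rz":0,"hand":1},{"tx":0,"ty":0,"tz":0,"rx":0,"ry":0,"rz":0,"hand":0.5},{"tx":0,"ty":0,"tz":0,"rx":0,"ry":0,"rz":0,"hand":0.4},{"tx":0,"ty":0,"tz":0,"rx":0,"ry":0,"rz":0,"hand":0.4}]' 30
python3 -m handwheel '[{"tx":0,"ty":0,"tz":0,"rx":0,"ry":0,"rz":0,"hand":0.2},{"tx":0,"ty":0,"tz":0,"rx":0,"ry":0,"rz":0,"hand":0.1},{"tx":0,"ty":0,"tz":0,"rx":0,"ry":0,"rz":0,"hand":0},{"tx":0,"ty":0,"tz":0,"rx":0,"ry":0,"rz":0,"hand":0},{"tx":0,"ty":0,"tz":0,"rx":0,"ry":0,"rz":0,"hand":0},{"tx":0,"ty":0,"tz":0,"rx":0,"ry":0,"rz":0,"hand":0}]' 30
```

```text
time: 4.3
position: [0.4831, -0.2669, 0.0615]
ee_rot: [0.002, 0.227, 0.974, -0.001]
force: [0.6, -0.3, 0.2]
gripper_width: 0.781
finger_force: 0.0
time: 4.9
position: [0.482, -0.2667, 0.0595]
ee_rot: [-0.0, 0.227, 0.974, 0.0]
force: [0.8, 0.1, -0.9]
gripper_width: 0.271
finger_force: 26.0
```

```bash
python3 -m handwheel '[{"tx":0,"ty":0,"tz":0.6,"rx":0,"ry":0,"rz":0,"hand":0},{"tx":0,"ty":0,"tz":1,"rx":0,"ry":0,"rz":0,"hand":0},{"tx":0,"ty":0,"tz":1,"rx":0,"ry":0,"rz":0,"hand":0},{"tx":0,"ty":0,"tz":1,"rx":0,"ry":0,"rz":0,"hand":0},{"tx":0,"ty":0,"tz":0.6,"rx":0,"ry":0,"rz":0,"hand":0},{"tx":0.2,"ty":0.8,"tz":0,"rx":0,"ry":0,"rz":0,"hand":0},{"tx":0.2,"ty":0.8,"tz":0,"rx":0,"ry":0,"rz":0,"hand":0},{"tx":0.2,"ty":0.8,"tz":0,"rx":0,"ry":0,"rz":0,"hand":0},{"tx":0.2,"ty":0.8,"tz":0,"rx":0,"ry":0,"rz":0,"hand":0},{"tx":0.2,"ty":0.8,"tz":0,"rx":0,"ry":0,"rz":0,"hand":0},{"tx":0.2,"ty":0.8,"tz":0,"rx":0,"ry":0,"rz":0,"hand":0},{"tx":0.2,"ty":0.8,"tz":0,"rx":0,"ry":0,"rz":0,"hand":0}]'
python3 -m handwheel '[{"tx":0.2,"ty":0.8,"tz":0,"rx":0,"ry":0,"rz":0,"hand":0},{"tx":0.2,"ty":0.8,"tz":0,"rx":0,"ry":0,"rz":0,"hand":0},{"tx":0.2,"ty":0.8,"tz":0,"rx":0,"ry":0,"rz":0,"hand":0},{"tx":0.2,"ty":0.8,"tz":0,"rx":0,"ry":0,"rz":0,"hand":0},{"tx":0.2,"ty":0.8,"tz":0,"rx":0,"ry":0,"rz":0,"hand":0},{"tx":0.2,"ty":0.8,"tz":0,"rx":0,"ry":0,"rz":0,"hand":0},{"tx":0.2,"ty":0.8,"tz":0,"rx":0,"ry":0,"rz":0,"hand":0},{"tx":0.2,"ty":0.8,"tz":0,"rx":0,"ry":0,"rz":0,"hand":0},{"tx":0.2,"ty":0.8,"tz":0,"rx":0,"ry":0,"rz":0,"hand":0},{"tx":0.2,"ty":0.8,"tz":0,"rx":0,"ry":0,"rz":0,"hand":0},{"tx":0.2,"ty":0.8,"tz":0,"rx":0,"ry":0,"rz":0,"hand":0},{"tx":0.2,"ty":0.5,"tz":0,"rx":0,"ry":0,"rz":0,"hand":0}]'
python3 -m handwheel '[{"tx":0,"ty":0,"tz":0,"rx":0,"ry":0,"rz":0,"hand":0},{"tx":0,"ty":0,"tz":0,"rx":0,"ry":0,"rz":0,"hand":0},{"tx":0,"ty":0,"tz":0,"rx":0,"ry":0,"rz":0,"hand":0}]'
python3 - <<'E'
from h import *
ims=[]
for n,(u,v) in(("top",(274,205)),("scene",(370,190))):
    i,d=capture(n);np.savez(f"pics/{n}1.npz",i=i,d=d)
    ims.append(cv2.resize(i[v-50:v+50,u-65:u+65],(520,400),interpolation=2)[...,::-1])
    cv2.imwrite(f"pics/a1{n}.png",ims[-1])
cv2.imwrite("pics/a1.png",cv2.resize(np.vstack(ims),(390,600)))
E
```

```text
time: 6.1
position: [0.517, -0.1257, 0.1646]
ee_rot: [-0.0, 0.227, 0.974, 0.0]
force: [-0.2, -0.2, -2.0]
gripper_width: 0.273
finger_force: 30.0
time: 7.3
position: [0.577, 0.1072, 0.1645]
ee_rot: [-0.0, 0.226, 0.974, 0.0]
force: [0.2, 0.2, -1.7]
gripper_width: 0.272
finger_force: 30.0
time: 7.6
position: [0.577, 0.105, 0.1645]
ee_rot: [-0.0, 0.227, 0.974, -0.0]
force: [-0.3, -0.6, -0.6]
gripper_width: 0.274
finger_force: 30.0
```

View pics/a1.png

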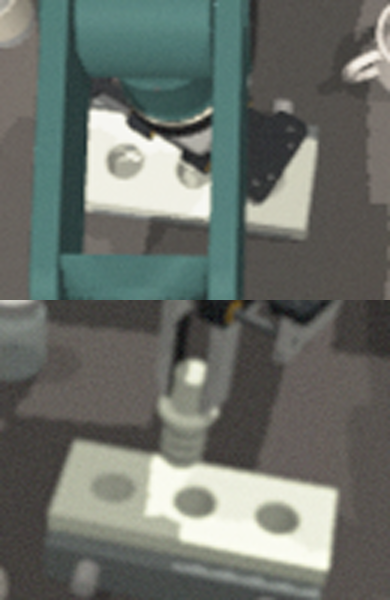

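The scene view shows the cartridge held upright, just on the -y side of the middle well. I'll shift it over the well and feel downward.

```bash
python3 -m handwheel '[{"tx":-0.02,"ty":0.6,"tz":-0.5,"rx":0,"ry":0,"rz":0,"hand":0},{"tx":0,"ty":0,"tz":-0.6,"rx":0,"ry":0,"rz":0,"hand":0},{"tx":0,"ty":0,"tz":-0.5,"rx":0,"ry":0,"rz":0,"hand":0},{"tx":0,"ty":0,"tz":0,"rx":0,"ry":0,"rz":0,"hand":0},{"tx":0,"ty":0,"tz":0,"rx":0,"ry":0,"rz":0,"hand":0}]'
python3 -m handwheel '[{"tx":0,"ty":0,"tz":-0.1,"rx":0,"ry":0,"rz":0,"hand":0},{"tx":0,"ty":0,"tz":-0.1,"rx":0,"ry":0,"rz":0,"hand":0},{"tx":0,"ty":0,"tz":-0.1,"rx":0,"ry":0,"rz":0,"hand":0},{"tx":0,"ty":0,"tz":0,"rx":0,"ry":0,"rz":0,"hand":0}]'
```

```text
time: 8.2
position: [0.576, 0.1207, 0.1234]
ee_rot: [-0.001, 0.227, 0.974, -0.0]
force: [0.2, 0.3, -0.5]
gripper_width: 0.269
finger_force: 30.0
time: 8.6
position: [0.5764, 0.1208, 0.1167]
ee_rot: [-0.0, 0.227, 0.974, -0.0]
force: [0.0, -0.2, -2.0]
gripper_width: 0.269
finger_force: 30.0
```

```bash
for k in 1; do python3 -m handwheel '[{"tx":0,"ty":0,"tz":-0.08,"rx":0,"ry":0,"rz":0,"hand":0},{"tx":0,"ty":0,"tz":-0.08,"rx":0,"ry":0,"rz":0,"hand":0},{"tx":0,"ty":0,"tz":0,"rx":0,"ry":0,"rz":0,"hand":0}]'; done
python3 -m handwheel '[{"tx":0,"ty":0,"tz":-0.08,"rx":0,"ry":0,"rz":0,"hand":0},{"tx":0,"ty":0,"tz":-0.08,"rx":0,"ry":0,"rz":0,"hand":0},{"tx":0,"ty":0,"tz":0,"rx":0,"ry":0,"rz":0,"hand":0}]'
```

```text
time: 8.9
position: [0.5764, 0.1208, 0.1126]
ee_rot: [-0.0, 0.227, 0.974, -0.0]
force: [-0.4, 0.7, -1.3]
gripper_width: 0.275
finger_force: 30.0
time: 9.2
position: [0.5763, 0.1209, 0.1085]
ee_rot: [-0.0, 0.227, 0.974, -0.0]
force: [0.7, 1.1, -1.3]
gripper_width: 0.27
finger_force: 30.0
```

```bash
python3 -m handwheel '[{"tx":0,"ty":0,"tz":-0.1,"rx":0,"ry":0,"rz":0,"hand":0},{"tx":0,"ty":0,"tz":-0.1,"rx":0,"ry":0,"rz":0,"hand":0},{"tx":0,"ty":0,"tz":-0.1,"rx":0,"ry":0,"rz":0,"hand":0},{"tx":0,"ty":0,"tz":0,"rx":0,"ry":0,"rz":0,"hand":0}]'
python3 -m handwheel '[{"tx":0,"ty":0,"tz":-0.08,"rx":0,"ry":0,"rz":0,"hand":0},{"tx":0,"ty":0,"tz":-0.08,"rx":0,"ry":0,"rz":0,"hand":0},{"tx":0,"ty":0,"tz":0,"rx":0,"ry":0,"rz":0,"hand":0}]'
python3 -m handwheel '[{"tx":0,"ty":0,"tz":-0.08,"rx":0,"ry":0,"rz":0,"hand":0},{"tx":0,"ty":0,"tz":-0.08,"rx":0,"ry":0,"rz":0,"hand":0},{"tx":0,"ty":0,"tz":0,"rx":0,"ry":0,"rz":0,"hand":0}]'
```

```text
time: 9.6
position: [0.5763, 0.1208, 0.1008]
ee_rot: [-0.0, 0.227, 0.974, -0.0]
force: [0.1, 0.4, -1.2]
gripper_width: 0.271
finger_force: 30.0
time: 9.9
position: [0.5764, 0.1208, 0.0974]
ee_rot: [-0.0, 0.227, 0.974, -0.0]
force: [-0.9, 0.2, -0.0]
gripper_width: 0.268
finger_force: 30.0
time: 10.2
position: [0.5764, 0.1207, 0.0929]
ee_rot: [-0.0, 0.227, 0.974, -0.0]
force: [-0.1, -0.7, -0.9]
gripper_width: 0.274
finger_force: 30.0
```

```bash
python3 -m handwheel '[{"tx":0,"ty":0,"tz":-0.1,"rx":0,"ry":0,"rz":0,"hand":0},{"tx":0,"ty":0,"tz":-0.1,"rx":0,"ry":0,"rz":0,"hand":0},{"tx":0,"ty":0,"tz":-0.08,"rx":0,"ry":0,"rz":0,"hand":0},{"tx":0,"ty":0,"tz":0,"rx":0,"ry":0,"rz":0,"hand":0}]'
python3 -m handwheel '[{"tx":0,"ty":0,"tz":-0.06,"rx":0,"ry":0,"rz":0,"hand":0},{"tx":0,"ty":0,"tz":0,"rx":0,"ry":0,"rz":0,"hand":0}]'
python3 -m handwheel '[{"tx":0,"ty":0,"tz":-0.04,"rx":0,"ry":0,"rz":0,"hand":0},{"tx":0,"ty":0,"tz":0,"rx":0,"ry":0,"rz":0,"hand":0}]'
```

```text
time: 10.6
position: [0.5764, 0.1208, 0.0858]
ee_rot: [-0.0, 0.227, 0.974, -0.0]
force: [0.1, -0.4, -1.2]
gripper_width: 0.27
finger_force: 30.0
time: 10.8
position: [0.5765, 0.1209, 0.0846]
ee_rot: [-0.0, 0.227, 0.974, -0.0]
force: [0.0, -0.3, -0.7]
gripper_width: 0.271
finger_force: 30.0
time: 11.0
position: [0.5765, 0.1209, 0.0838]
ee_rot: [-0.0, 0.227, 0.974, 0.0]
force: [-1.6, -0.6, -0.8]
gripper_width: 0.27
finger_force: 30.0
```

```bash
python3 -m handwheel '[{"tx":0,"ty":0,"tz":-0.05,"rx":0,"ry":0,"rz":0,"hand":0},{"tx":0,"ty":0,"tz":0,"rx":0,"ry":0,"rz":0,"hand":0}]'
python3 -m handwheel '[{"tx":0,"ty":0,"tz":-0.05,"rx":0,"ry":0,"rz":0,"hand":0},{"tx":0,"ty":0,"tz":0,"rx":0,"ry":0,"rz":0,"hand":0}]'
```

```text
time: 11.2
position: [0.5765, 0.1209, 0.0826]
ee_rot: [-0.0, 0.227, 0.974, 0.0]
force: [-1.8, -0.8, -0.9]
gripper_width: 0.268
finger_force: 30.0
time: 11.4
position: [0.5765, 0.1209, 0.0813]
ee_rot: [-0.0, 0.227, 0.974, 0.0]
force: [-1.0, -0.3, 0.2]
gripper_width: 0.266
finger_force: 30.0
```

```bash
python3 - <<'E'
from h import *
i,d=capture("scene");u,v=350,185
cv2.imwrite("pics/b1.png",cv2.resize(i[v-50:v+50,u-65:u+65],(780,600),interpolation=2)[...,::-1])
E
```

```text
(no output)
```

View pics/b1.png

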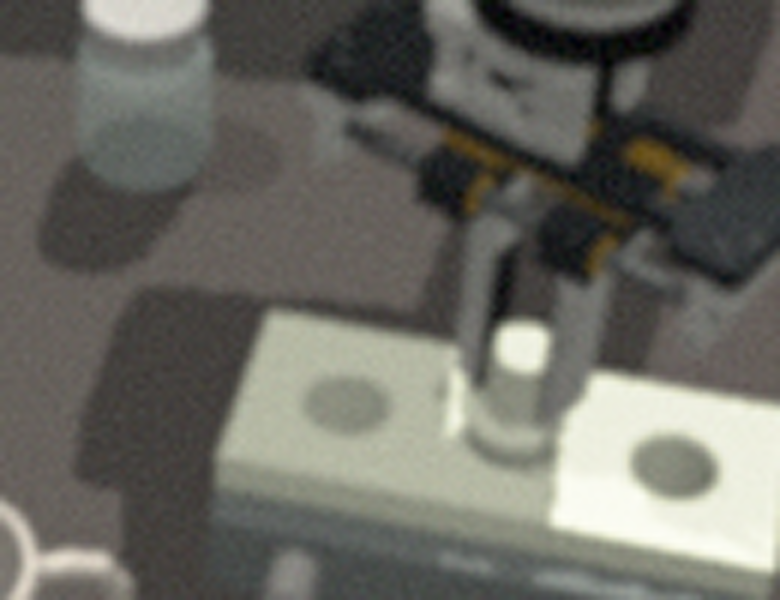

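The cartridge is in the middle well with its flange low over the top, at about (510,430) in the crop. It has passed puck depth with no resistance, so this well looks empty. I'll press on and watch the force.

```bash
python3 -m handwheel '[{"tx":0,"ty":0,"tz":-0.05,"rx":0,"ry":0,"rz":0,"hand":0},{"tx":0,"ty":0,"tz":-0.05,"rx":0,"ry":0,"rz":0,"hand":0},{"tx":0,"ty":0,"tz":0,"rx":0,"ry":0,"rz":0,"hand":0}]'
python3 -m handwheel '[{"tx":0,"ty":0,"tz":-0.06,"rx":0,"ry":0,"rz":0,"hand":0},{"tx":0,"ty":0,"tz":-0.06,"rx":0,"ry":0,"rz":0,"hand":0},{"tx":0,"ty":0,"tz":-0.06,"rx":0,"ry":0,"rz":0,"hand":0},{"tx":0,"ty":0,"tz":0,"rx":0,"ry":0,"rz":0,"hand":0}]'
python3 -m handwheel '[{"tx":0,"ty":0,"tz":-0.06,"rx":0,"ry":0,"rz":0,"hand":0},{"tx":0,"ty":0,"tz":-0.06,"rx":0,"ry":0,"rz":0,"hand":0},{"tx":0,"ty":0,"tz":0,"rx":0,"ry":0,"rz":0,"hand":0},{"tx":0,"ty":0,"tz":0,"rx":0,"ry":0,"rz":0,"hand":0}]'
```

```text
time: 11.75
position: [0.5765, 0.1209, 0.0787]
ee_rot: [-0.0, 0.227, 0.974, 0.0]
force: [-2.1, 0.5, 0.1]
gripper_width: 0.27
finger_force: 30.0
time: 12.15
position: [0.5765, 0.1209, 0.074]
ee_rot: [-0.0, 0.227, 0.974, -0.0]
force: [-1.0, -1.0, -0.7]
gripper_width: 0.267
finger_force: 30.0
time: 12.55
position: [0.5765, 0.1209, 0.0711]
ee_rot: [-0.0, 0.227, 0.974, -0.0]
force: [-1.0, -0.3, -1.1]
gripper_width: 0.272
finger_force: 30.0
```

```bash
python3 -m handwheel '[{"tx":0,"ty":0,"tz":-0.04,"rx":0,"ry":0,"rz":0,"hand":0},{"tx":0,"ty":0,"tz":0,"rx":0,"ry":0,"rz":0,"hand":0},{"tx":0,"ty":0,"tz":0,"rx":0,"ry":0,"rz":0,"hand":0}]'
python3 -m handwheel '[{"tx":0,"ty":0,"tz":-0.03,"rx":0,"ry":0,"rz":0,"hand":0},{"tx":0,"ty":0,"tz":0,"rx":0,"ry":0,"rz":0,"hand":0},{"tx":0,"ty":0,"tz":0,"rx":0,"ry":0,"rz":0,"hand":0}]'
```

```text
time: 12.85
position: [0.5765, 0.1209, 0.0704]
ee_rot: [-0.0, 0.227, 0.974, 0.0]
force: [-1.1, -0.2, 0.0]
gripper_width: 0.268
finger_force: 30.0
time: 13.15
position: [0.5766, 0.1209, 0.0698]
ee_rot: [-0.0, 0.227, 0.974, 0.0]
force: [-2.9, -0.4, 0.3]
gripper_width: 0.267
finger_force: 30.0
```

Nearly at home height. I'll take small steps until the flange seats with a clear force.

```bash
python3 -m handwheel '[{"tx":0,"ty":0,"tz":-0.03,"rx":0,"ry":0,"rz":0,"hand":0},{"tx":0,"ty":0,"tz":0,"rx":0,"ry":0,"rz":0,"hand":0},{"tx":0,"ty":0,"tz":0,"rx":0,"ry":0,"rz":0,"hand":0}]'
python3 -m handwheel '[{"tx":0,"ty":0,"tz":-0.03,"rx":0,"ry":0,"rz":0,"hand":0},{"tx":0,"ty":0,"tz":0,"rx":0,"ry":0,"rz":0,"hand":0},{"tx":0,"ty":0,"tz":0,"rx":0,"ry":0,"rz":0,"hand":0}]'
```

```text
time: 13.45
position: [0.5766, 0.1209, 0.0695]
ee_rot: [0.0, 0.227, 0.974, 0.0]
force: [-3.7, 0.8, 3.2]
gripper_width: 0.272
finger_force: 30.0
time: 13.75
position: [0.5766, 0.1209, 0.0694]
ee_rot: [0.0, 0.227, 0.974, 0.0]
force: [-5.4, -1.3, 6.3]
gripper_width: 0.272
finger_force: 30.0
```

The flange met a firm stop exactly at the predicted home height. I'll release and lift.

```bash
python3 -m handwheel '[{"tx":0,"ty":0,"tz":-0.03,"rx":0,"ry":0,"rz":0,"hand":0},{"tx":0,"ty":0,"tz":0,"rx":0,"ry":0,"rz":0,"hand":0}]'
python3 -m handwheel '[{"tx":0,"ty":0,"tz":0.08,"rx":0,"ry":0,"rz":0,"hand":0.7},{"tx":0,"ty":0,"tz":0,"rx":0,"ry":0,"rz":0,"hand":0.7},{"tx":0,"ty":0,"tz":0,"rx":0,"ry":0,"rz":0,"hand":0.7},{"tx":0,"ty":0,"tz":0,"rx":0,"ry":0,"rz":0,"hand":0.7},{"tx":0,"ty":0,"tz":0.5,"rx":0,"ry":0,"rz":0,"hand":0.7},{"tx":0,"ty":0,"tz":1,"rx":0,"ry":0,"rz":0,"hand":0.7},{"tx":0,"ty":0,"tz":1,"rx":0,"ry":0,"rz":0,"hand":0.7},{"tx":0,"ty":0,"tz":1,"rx":0,"ry":0,"rz":0,"hand":0.7},{"tx":0,"ty":0,"tz":1,"rx":0,"ry":0,"rz":0,"hand":0.7},{"tx":0,"ty":0,"tz":0,"rx":0,"ry":0,"rz":0,"hand":0.7},{"tx":0,"ty":0,"tz":0,"rx":0,"ry":0,"rz":0,"hand":0.7}]'
python3 - <<'E'
from h import *
i,d=capture("scene");u,v=365,195
cv2.imwrite("pics/e1.png",cv2.resize(i[v-50:v+50,u-65:u+65],(780,600),interpolation=2)[...,::-1])
P=cloud("scene",d)[185:225,350:390].reshape(-1,3);q=P[(P[:,2]>.082)&(P[:,2]<.12)&(abs(P[:,0]-.576)<.03)]
print(len(q),np.median(q,0) if len(q) else 0,np.percentile(q[:,2],[20,80]) if len(q) else 0)
E
```

```text
time: 13.95
position: [0.5767, 0.1208, 0.0694]
ee_rot: [0.0, 0.227, 0.974, 0.0]
force: [-6.2, -1.4, 9.1]
gripper_width: 0.271
finger_force: 30.0
time: 15.05
position: [0.5769, 0.1209, 0.1826]
ee_rot: [0.001, 0.227, 0.974, 0.0]
force: [0.6, -0.3, -0.7]
gripper_width: 0.703
finger_force: 0.0
113 [0.5828497  0.1202805  0.09495741] [0.08866513 0.0961377 ]
```

View pics/e1.png

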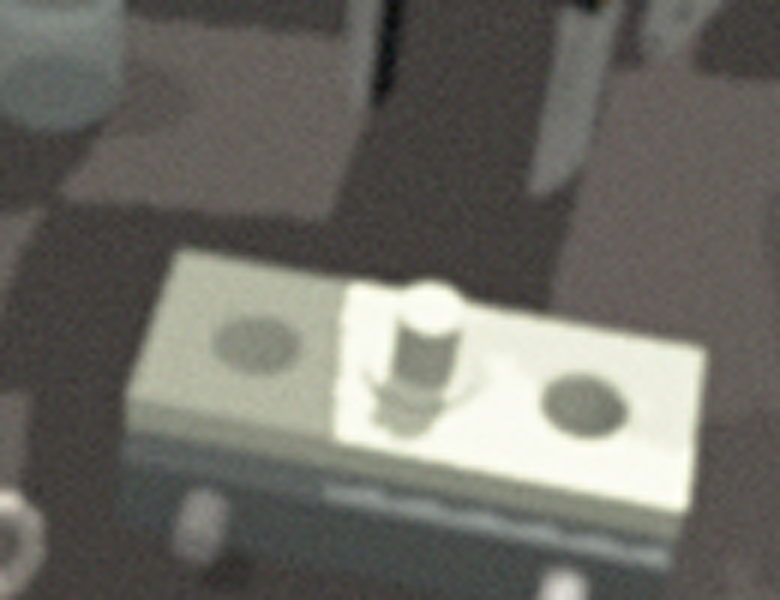

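The picture shows the cartridge upright in the middle well, flange flush (around (420,385)) and the gripper clear. The head top measures 0.096 m, which matches home.

```bash
python3 -c "
from cell import bot
print(bot.close_job())"
```

```text
the job is handed in; nothing more can be done
None
```

The cartridge is pressed home in the middle well, which was the empty one, with its flange on the rim; the gripper has let go and is clear, and the job is handed in (no verdict was returned).

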